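# Load a battery pack into the spring bay of a bench tester and run the plunger test

## Robot

A 7-joint arm with a two-finger parallel gripper is mounted at the origin on the work surface. World frame = base frame: x ahead of the robot, y to its left, z up, the work surface at z = 0. Lengths are in mm, angles in rad, forces in N, time in s.
With the tool pointing down it reaches from about 400 to 875 mm from the base axis. Payload 4.4 kg.
Tool frame: the origin (TCP) lies at the very end of the fingers, on their centre line; the grasp point (between the pads) lies 19 mm behind it; y points along the fingers, z is the direction in which the jaws open and shut, and the axes are right-handed (so a half turn about y gives the same grasp; the last joint's range is limited). The gripper opens to 85 mm and grips with 20 to 120 N. Pads are 22 mm wide; open, the fingers measure 114 mm over their backs; the gripper's body (76 mm by 85 mm) begins 54 mm behind the grasp point. The pads swing forward as they close: fully open they stand 13 mm farther back than shut.
Start: joints at [-1.213, 0.628, 0.038, 1.517, -0.027, 0.996, -0.02], TCP at [267.276, 592.521, 231.313] pointing down, gripper open.
Joint ranges: [-3.06, 3.06], [-0.37, 2.12], [-1.25, 1.32], [0.18, 2.47], [-1.1, 4.24], [0.23, 1.98], [-2.94, 2.94]. Speed limits (rad/s): [2.57, 2.57, 3.14, 3.14, 3.14, 3.14, 3.14].

## Interface

Orientations are given as [roll, pitch, yaw] about the fixed x, y, z axes, in that order (R = Rz(yaw) Ry(pitch) Rx(roll)).
In Python, from cell import ctrl, imaging, finish_job gives the robot as it stands.
- The arm moves only by the shell command python3 -m inch 'ROWS'. ROWS is JSON, one flat list of numbers, 7 for each row, row after row: the opening, from 0 (shut) to 1 (fully open), then the shift along the tool's x, y, z in cm, then the turn, a rotation vector about the tool's x, y, z in degrees. A call has 1 to 12 rows; each row is the pose to reach, as a shift and turn from the pose commanded when the call began, along the tool's axes at that moment; what a row does not reach only later rows make up. A row lasts 1/10 s, in which the tool goes at most 50 mm and 8.59 degrees, less where a joint would pass 70% of its speed; a pose out of reach is approached as far as the arm can. A call with a gripper value outside its range is refused whole. The fingers move at their own pace and stop on an object; the grip force is fixed at half the most. Time passes only in rows, so rows that repeat a pose let the fingers close. It gives the time, the measured TCP pose, the force and the opening at its end, in the units of the state.
- ctrl.read_state(): the state, without advancing time (a new reading comes with each control period).
- imaging.get_image(name): name is "scene" or "top" or "wrist"; returns a dict with "img" (400x640x3 uint8, red, green, blue), "fx", "fy", "cx", "cy" (pixels), "R" (3x3) and "t" (3): a world point X has camera coordinates R X + t. Camera axes: x right, y down, z forward; pixel columns grow to the right and rows downward; lengths in mm; the calibration is good to about 2 mm. A picture is of the moment at which its call begins. There is no depth.
- finish_job(): hands the job in, once; it reports no verdict.
The state is a dict: "clock": time; "qpos": joint angles; "qd": joint speeds; "tau": joint torques, N m; "eef_pos": TCP position; "tool_rot": TCP orientation; "force": force on the tool from outside, world axes, zero at the start; "torque": the same for the moment, N m; "width": finger opening in mm.
Only numpy, scipy, OpenCV 4.12 (cv2) and the standard library are available. Lean on these libraries where they do the work, as an engineer would, in place of code of your own. Each camera call takes 0.05 s, during which the arm holds its last target.

## Task

Lift the orange battery pack out of the blue rack, where only its two ends are free to hold, lay it down flat on the black mat and let go, to take it again by its long sides, as the bay needs. Load it into the tester bay with its brass contacts against the spring contact, pushing the spring back so that the other end drops in behind the grey stop wall and the pack lies fully home, and let go. Then press the red plunger all the way down to its stop, hold it there for a second and let it spring back up; leave the pack in the bay and the other things where they are.

Things in the scene. Friction and masses are not known exactly. Their poses are not given: they have to be found in the camera images.
- pack: Battery pack to be tested: orange block 54 (own x) x 34 (own y) x 34 mm high, about 140 g, black band near its -x end, two brass contact strips on its +x end, folded over onto its top. Origin: centre of its underside; z up, x towards the brass contacts. At the start it lies in one of the rack's two slots, own x along the rack's x.
- pack_contacts (a point): Centre of the pack's brass contact end face: 27 mm along own x and 17 mm above the pack's origin.
- spare: Spare battery pack of the same size and shape as the orange one, but grey with a white band, in the rack's other slot. Leave it. Origin: centre of its underside.
- rack: Fixed blue rack on the mat, base 100 (own x) x 130 (y) x 12 mm; origin: centre of its underside. Two slots along own x, at y = +29 and -29 mm, open above and at the ends, 38 mm wide between ribs 44 mm long (x) and 34 mm high over the base, as high as the packs: a pack can only be taken by its two ends, which stand 5 mm clear of the ribs.
- tester: Fixed bench battery tester, its grey base plate 230 (own x, from -112 to 118) x 110 (own y) x 12 mm, standing on the mat; origin on the base's underside, midway across. The battery bay lies towards own +x, the red plunger towards own -x (axis at own x = -75 mm, y = 0).
- bay (a point): Centre of the floor of the tester's battery bay, where the underside centre of the seated pack must be: tester x = 35 mm, 30 mm above its underside. Axes as the tester's: x to the spring contact, z up. Floor block 44 mm wide (y), 18 mm above the base plate. Open above; low guides near its four corners (bay x = 13 to 23 mm either way), 38 mm apart inside (2 mm to spare each side), flaring out at 45 degrees from 3 to 7 mm above the floor.
- stop_wall (a point): Centre of the inner face of the grey stop wall, at its top's height, at the bay's -x end: bay x = -27 mm, 12 mm above the bay floor. The wall is 8 mm thick and 34 mm wide; above 8 mm its inner edge slopes back at 45 degrees, so its top lies 4 mm farther back. A pack held level by its sides, its underside above this height, can be pushed against the spring plate and then lowered behind the wall.
- plate_face (a point): Centre of the face of the brass spring contact plate at the bay's +x end: bay x = +22 mm when free, so the free gap to the stop wall is 49 mm for a 54 mm pack; 16 mm above the bay floor. Plate 26 mm wide, from 4 to 28 mm above the floor; moves with the plate. Behind it a coil spring and a housing 34 mm high above the floor from bay x = 51 mm on.
- contact (a joint): Position of the brass spring contact plate, m: 0 free, growing as it is pushed back to +x of the bay (0.020 at most); 0.005 with the pack seated. Spring 500 N/m with 1 N at rest: 3.5 N with the pack seated, 7.5 N at 13 mm.
- plunger (a joint): Position of the tester's plunger, m: 0 up (free), growing as it is pressed straight down, 0.014 at its hard stop. Spring: 3 N to start moving, 10 N at the stop; it comes back up by itself.
- plunger_top (a point): Centre of the top of the plunger's red mushroom head (30 mm across, flat top, 8 mm thick), 74 mm above the tester's underside when up, 60 mm when at the stop; moves with the head. Under it a black collar 31 mm across, up to 48 mm above the tester's underside.
- mat: Black rubber work mat, fixed, 520 (x) x 840 (y) x 3 mm, its top 3 mm above the table; origin: centre of its underside. The rack stands on one side (left or right) of the robot's centre line, the tester on the other; the middle of the mat, about 0.5 m ahead of the robot, is always free for 70 mm all round.
- screwdriver: Screwdriver with an amber handle, 180 mm long, lying loose beyond the work. Leave it.
- reel: Metal solder reel, 56 mm across, 40 mm high, standing loose beyond the work. Leave it. Origin: centre of its underside.
- tin: Small open brass tin, 64 mm across, 45 mm high, standing loose beyond the work. Leave it. Origin: centre of its underside.
Mind the look-alikes: they are no part of the job. Of the things that look like the pack, the middle-sized one is meant.

How it is judged:
By the outcome, as a careful person would: the job done as asked, in the order asked, and still so for the second after the job is handed in, with the robot touching nothing.
It also fails if it takes over 67 s, if anything falls off the work surface, if the arm or the gripper's body presses on something with over 40 N, if the wrist force passes 120 N, or if a joint passes its speed limit or range.

## Working session

There is one attempt and no reset: what is moved stays moved. The work goes in short steps, Python scripts to look and compute and a shell command to move; the robot and the scene stay as the last step left them, time stands still between calls to the robot, and variables do not carry over. Pictures are saved under pics/ and viewed, and the job is handed in when it is done.

```bash
ls; mkdir -p pics; python3 - <<'E'
from cell import ctrl, imaging
import cv2
s=ctrl.read_state()
for k in s: print(k,s[k])
for n in ("scene","top","wrist"):
    d=imaging.get_image(n); cv2.imwrite(f"pics/{n}0.png",d["img"][:,:,::-1])
    print(n,d["fx"],d["cx"],d["cy"],d["R"],d["t"])
E
```

```text
pics
clock 0.0
qpos [-1.21280562  0.62933383  0.03841518  1.51840862 -0.0270059   0.99628779
 -0.01999082]
qd [-5.57316693e-05  1.10037750e-03  2.05950502e-03 -1.08860584e-03
 -1.10329047e-03  6.53915932e-04  4.85030674e-04]
tau [ 1.02844882e-03 -5.63398218e+01  1.22696355e+00 -1.93442702e+01
  1.11412266e-02  1.05730584e-02  4.99842940e-06]
eef_pos [266.98619793 591.93100782 230.38357607]
tool_rot [-1.57271688e+00 -4.85328151e-06 -4.23763997e-01]
force [ 0.43011598 -0.1086033  -0.53485772]
torque [ 0.00803644 -0.06539338 -0.06745966]
width 85.82531559000932
scene 371.29884961327286 322.7999008277956 202.2002855261794 [[-0.88929438  0.45691886  0.01951056]
 [ 0.31501369  0.64291793 -0.6981568 ]
 [-0.33154469 -0.61472082 -0.715679  ]] [ 515.15416812  -83.533446   1025.00367957]
top 445.2263353479326 320.70140278144964 203.29566055818285 [[-0.01640365 -0.99948791 -0.02747442]
 [-0.99750329  0.0182464  -0.06822204]
 [ 0.06868842  0.02628673 -0.99729179]] [ -14.04535527  562.15118849 1006.06038792]
wrist 312.4975876992744 323.9992466776265 204.2550014815282 [[ 0.4116368   0.91134722 -0.00117698]
 [ 0.86589582 -0.39070391  0.31236979]
 [ 0.28421749 -0.12960204 -0.94995986]] [-649.28696442  -40.78647562  380.79730922]
```

View pics/top0.png

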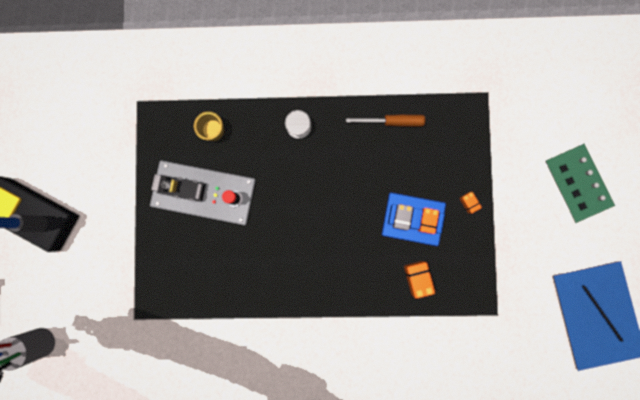

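View pics/scene0.png

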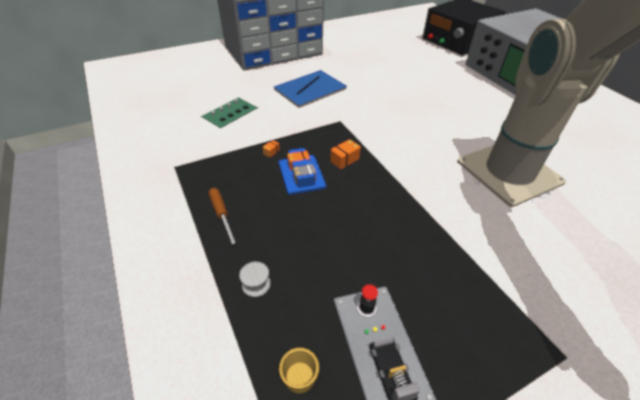

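View pics/wrist0.png

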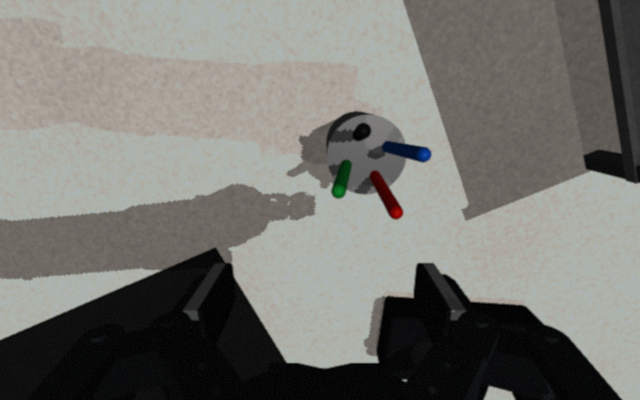

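```bash
python3 - <<'E'
import cv2
a=cv2.imread("pics/top0.png")
cv2.imwrite("pics/top0_rack.png",cv2.resize(a[185:255,375:455],None,fx=8,fy=8,interpolation=cv2.INTER_CUBIC))
cv2.imwrite("pics/top0_test.png",cv2.resize(a[150:235,140:265],None,fx=6,fy=6,interpolation=cv2.INTER_CUBIC))
E
```

```text
(no output)
```

View pics/top0_rack.png

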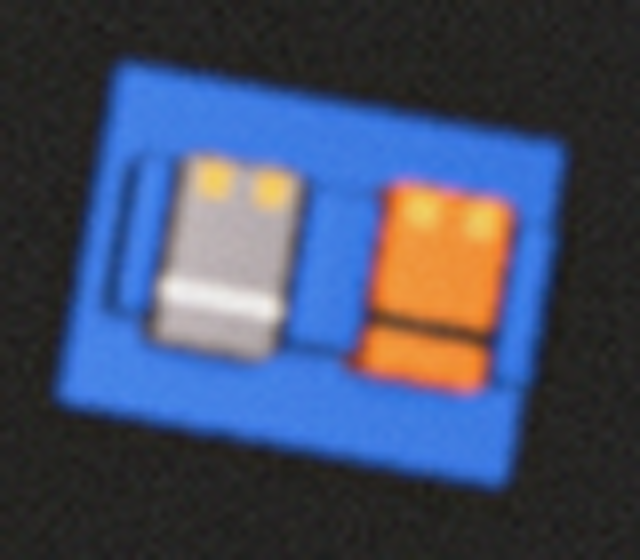

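View pics/top0_test.png

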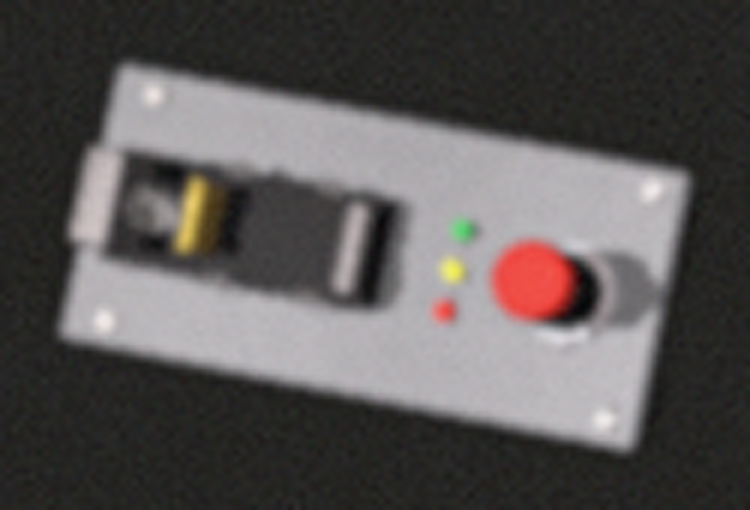

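```bash
cat > h.py <<'E'
import numpy as np, cv2
from scipy.optimize import least_squares
from scipy.spatial.transform import Rotation as Ro
from cell import ctrl, imaging
def cam(n):
    d=imaging.get_image(n); return d
def proj(d,X):
    X=np.atleast_2d(X); c=X@np.array(d["R"]).T+np.array(d["t"])
    return np.c_[d["fx"]*c[:,0]/c[:,2]+d["cx"],d["fy"]*c[:,1]/c[:,2]+d["cy"]]
def ray(d,uv,z):
    uv=np.atleast_2d(uv).astype(float); v=np.c_[(uv[:,0]-d["cx"])/d["fx"],(uv[:,1]-d["cy"])/d["fy"],np.ones(len(uv))]
    R=np.array(d["R"]);C=-R.T@np.array(d["t"]); w=v@R
    return C+w*((z-C[2])/w[:,2])[:,None]
def uncrop(p,x0,y0,s): return (np.array(p,float)+.5)/s-.5+[x0,y0]
def fit(d,model,uv,z0,g):
    model=np.array(model,float)
    def f(q):
        c,s=np.cos(q[2]),np.sin(q[2])
        X=np.c_[q[0]+c*model[:,0]-s*model[:,1],q[1]+s*model[:,0]+c*model[:,1],z0+model[:,2]]
        return (proj(d,X)-uv).ravel()
    r=least_squares(f,g,x_scale=[1,1,.01]); return r.x,np.abs(r.fun).max()
def tool():
    s=ctrl.read_state(); return np.array(s["eef_pos"]),Ro.from_euler('xyz',s["tool_rot"]).as_matrix(),s
def save(n,f,crop=None,s=1):
    d=cam(n); a=d["img"][:,:,::-1]
    if crop: x0,y0,x1,y1=crop; a=a[y0:y1,x0:x1]
    a=cv2.resize(a,None,fx=s,fy=s,interpolation=cv2.INTER_CUBIC) if s!=1 else a
    cv2.imwrite("pics/"+f,a); return d
def delta(target_pos,target_R):
    "shift cm in tool axes, rotvec deg in tool axes, from measured"
    p,R,s=tool()
    return R.T@(np.array(target_pos)-p)/10, np.degrees(Ro.from_matrix(R.T@target_R).as_rotvec())
def down(yaw):
    "tool y down, z (jaw axis) along horizontal yaw"
    y=np.array([0,0,-1.]); z=np.array([np.cos(yaw),np.sin(yaw),0]); x=np.cross(y,z); return np.c_[x,y,z]
E
python3 - <<'E'
from h import *
d=cam("top")
rc=uncrop([(118,62),(567,142),(508,490),(58,402)],375,185,8)
g=np.array([50,65,12]);M=[(50,65,12),(50,-65,12),(-50,-65,12),(-50,65,12)]
print("rack",fit(d,M,rc,3,[500,-200,-.2]))
pc=uncrop([(388,183),(513,197),(488,392),(358,372)],375,185,8)
print("pack",fit(d,[(27,17,34),(27,-17,34),(-27,-17,34),(-27,17,34)],pc,15,[500,-200,-.2]))
tc=uncrop([(120,65),(692,175),(636,450),(60,338)],140,150,6)
q,e=fit(d,[(118,-55,12),(-112,-55,12),(-112,55,12),(118,55,12)] if 0 else [(118,-55,12),(-112,-55,12),(-112,55,12),(118,55,12)],tc,3,[500,250,1.4]);print("tester",q,e)
p,R,s=tool();print(R)
E
```

```text
rack (array([ 5.22725949e+02, -2.36140924e+02, -2.02400728e-01]), np.float64(0.2757769440090101))
pack (array([ 5.17650530e+02, -2.64151302e+02, -1.67521465e-01]), np.float64(0.5275099583111569))
tester [592.24067935 249.35871233   1.36232317] 0.28279351085322446
[[ 9.11529842e-01 -4.37512130e-04  4.11233700e-01]
 [-4.11233932e-01 -1.01896073e-03  9.11529273e-01]
 [ 2.02258792e-05 -9.99999385e-01 -1.10873295e-03]]
```

```bash
python3 - <<'E'
from h import *
p,R,s=tool()
d=cam("wrist");Rc=np.array(d["R"]);C=-Rc.T@np.array(d["t"])
print("cam in tool mm",R.T@(C-p),"view dir",R.T@Rc[2])
for pos,y in (((500,120,240),.45),((517,-264,200),-.2)):
    a,b=delta(pos,down(y));print(a.round(2),b.round(1))
E
```

```text
cam in tool mm [-7.98965905e+01 -1.43221852e+02  6.33907345e-02] view dir [3.12336259e-01 9.49971558e-01 3.16488396e-04]
[ 40.65  -0.88 -33.47] [ 0.  39.9  0. ]
[ 57.99   3.14 -67.78] [ 0.  77.2  0. ]
```

```bash
python3 -m inch '[1,40.6,-0.9,-33.5,0,40,0, 1,40.6,-0.9,-33.5,0,40,0, 1,40.6,-0.9,-33.5,0,40,0, 1,40.6,-0.9,-33.5,0,40,0, 1,40.6,-0.9,-33.5,0,40,0, 1,40.6,-0.9,-33.5,0,40,0, 1,40.6,-0.9,-33.5,0,40,0, 1,40.6,-0.9,-33.5,0,40,0, 1,40.6,-0.9,-33.5,0,40,0, 1,40.6,-0.9,-33.5,0,40,0]'; python3 - <<'E'
from h import *
a,b=delta((517,-264,180),down(-.2));print(a.round(2),b.round(1))
E
```

```text
clock: 1.25
eef_pos: [488.5, 142.2, 240.1]
tool_rot: [-1.57, 0.0, -1.122]
force: [1.1, -0.3, 0.6]
width: 85.2
[ 37.82   5.99 -15.08] [-0.  37.2 -0. ]
```

```bash
python3 -m inch '[1,37.5,6,-15,0,37,0, 1,37.5,6,-15,0,37,0, 1,37.5,6,-15,0,37,0, 1,37.5,6,-15,0,37,0, 1,37.5,6,-15,0,37,0, 1,37.5,6,-15,0,37,0, 1,37.5,6,-15,0,37,0, 1,37.5,6,-15,0,37,0, 1,37.5,6,-15,0,37,0, 1,37.5,6,-15,0,37,0]'; python3 - <<'E'
from h import *
save("wrist","w1.png")
a,b=delta((517,-264,180),down(-.2));print(a.round(2),b.round(1))
E
```

```text
clock: 2.25
eef_pos: [514.6, -261.5, 179.4]
tool_rot: [-1.571, -0.001, -1.772]
force: [0.0, 0.7, 0.1]
width: 85.2
[ 0.46 -0.05  0.28] [ 0.1  0.1 -0. ]
```

View pics/w1.png

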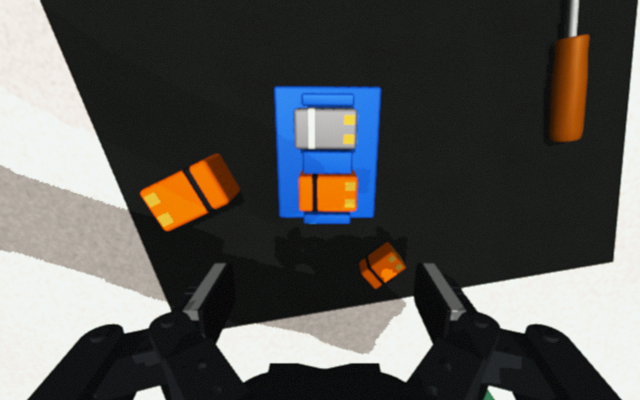

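```bash
python3 - <<'E'
import cv2
a=cv2.imread("pics/w1.png")
cv2.imwrite("pics/w1c.png",cv2.resize(a[160:230,270:390],None,fx=6,fy=6,interpolation=cv2.INTER_CUBIC))
E
```

```text
(no output)
```

View pics/w1c.png

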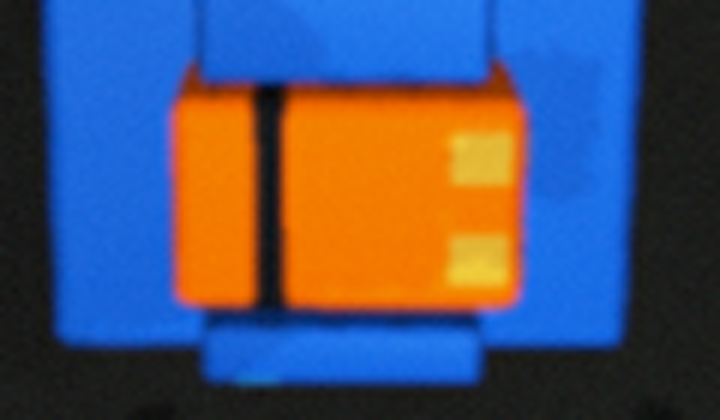

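```bash
python3 - <<'E'
from h import *
d=cam("wrist")
uv=uncrop([(172,95),(527,95),(520,308),(177,308)],270,160,6)
print(ray(d,uv,49))
q,e=fit(d,[(-27,17,34),(27,17,34),(27,-17,34),(-27,-17,34)],uv,15,[517,-264,-.2]);print(q,e)
p,R,s=tool();print(p,s["force"])
E
```

```text
[[ 496.25690333 -237.10178692   49.        ]
 [ 548.14589223 -247.55208236   49.        ]
 [ 541.54025118 -280.53750809   49.        ]
 [ 489.53539989 -270.06036553   49.        ]]
[ 5.18864421e+02 -2.58841874e+02 -1.99006545e-01] 0.6090924261146711
[ 515.58748685 -257.38210164  179.60749287] [-0.67655148  0.27104362  0.81177236]
```

```bash
python3 - <<'E'
from h import *
for i in range(4):
    d=cam("wrist"); p,R,s=tool(); print(p.round(1),(-np.array(d["R"]).T@d["t"]).round(1))
cv2.imwrite("pics/w2c.png",cv2.resize(d["img"][160:230,270:390,::-1],None,fx=6,fy=6,interpolation=cv2.INTER_CUBIC))
import pickle;pickle.dump(d,open("w2.pkl","wb"))
E
```

```text
[ 515.9 -256.7  179.7] [ 531.2 -179.3  323. ]
[ 516.  -256.6  179.9] [ 531.3 -178.6  323.1]
[ 516.1 -256.7  180. ] [ 531.4 -178.4  323.3]
[ 516.1 -257.   180.1] [ 531.4 -178.5  323.3]
```

View pics/w2c.png

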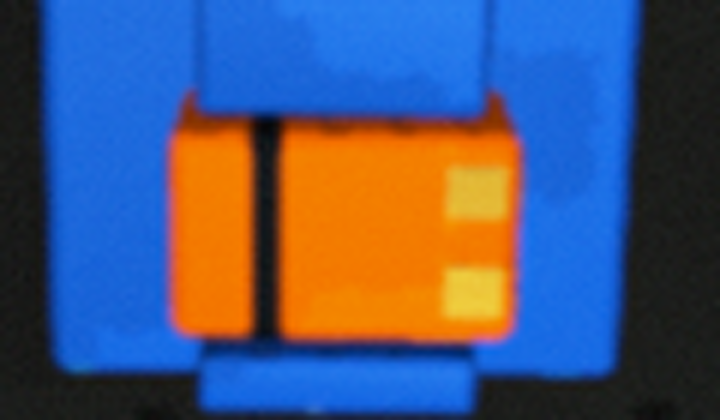

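```bash
python3 - <<'E'
from h import *
import pickle
d=pickle.load(open("w2.pkl","rb"))
uv=uncrop([(168,127),(522,129),(515,340),(173,336)],270,160,6)
q,e=fit(d,[(-27,17,34),(27,17,34),(27,-17,34),(-27,-17,34)],uv,15,[517,-264,-.2]);print(q,e)
uv=uncrop([(615,377),(57,372)],270,160,6)
print(ray(d,uv,15))
pr=np.array([522.7,-236.1]);c,s_=np.cos(-.2),np.sin(-.2)
print([pr+[c*a+s_*65,s_*a-c*65] for a in (50,-50)])
p,R,s=tool();print(p)
for z in (90,19): 
  a,b=delta((q[0],q[1],z),down(-.2));print(a.round(2),b.round(1))
E
```

```text
[ 5.18283053e+02 -2.61549052e+02 -2.01277643e-01] 0.5584427844274273
[[ 558.47186475 -306.76514652   15.        ]
 [ 462.18631688 -286.80341466   15.        ]]
[array([ 558.78982239, -309.7377941 ]), array([ 460.78316461, -289.87086102])]
[ 516.06007222 -257.00002993  180.07168543]
[0.41 9.01 0.3 ] [-0.   0.3 -0.1]
[ 0.42 16.11  0.3 ] [-0.   0.3 -0.1]
```

```bash
python3 -m inch '[1,0.5,4,0.3,0,0.3,0, 1,0.5,8,0.3,0,0.3,0, 1,0.5,11,0.3,0,0.3,0, 1,0.5,13,0.3,0,0.3,0, 1,0.5,15,0.3,0,0.3,0, 1,0.5,16.1,0.3,0,0.3,0, 1,0.5,16.1,0.3,0,0.3,0, 1,0.5,16.1,0.3,0,0.3,0, 1,0.5,16.1,0.3,0,0.3,0]'; python3 - <<'E'
from h import *
save("wrist","w3.png")
p,R,s=tool();print(p,s["force"])
E
```

```text
clock: 3.45
eef_pos: [518.3, -264.8, 20.0]
tool_rot: [-1.569, -0.001, -1.773]
force: [0.8, -0.2, -0.5]
width: 85.5
[ 518.22975276 -264.8020762    19.95796884] [-1.25799616 -0.33819559  1.1082672 ]
```

View pics/w3.png

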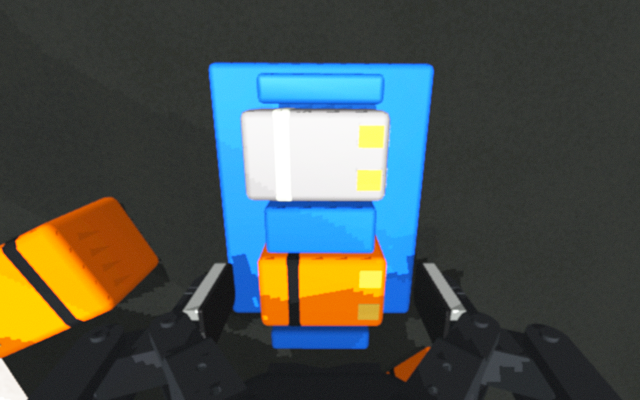

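```bash
python3 -m inch '[0.4,0,0,0,0,0,0, 0.4,0,0,0,0,0,0, 0.4,0,0,0,0,0,0, 0.4,0,0,0,0,0,0, 0.4,0,0,0,0,0,0, 0.4,0,0,0,0,0,0]'; python3 - <<'E'
from h import *
save("wrist","w4.png")
p,R,s=tool();print(p,s["force"],s["width"])
E
```

```text
clock: 4.1
eef_pos: [517.9, -264.8, 19.6]
tool_rot: [-1.57, -0.0, -1.773]
force: [-1.0, 1.2, 5.8]
width: 52.9
[ 517.85830627 -264.7942287    19.59314931] [0.07938891 0.10755906 6.14548496] 52.947884671822976
```

View pics/w4.png

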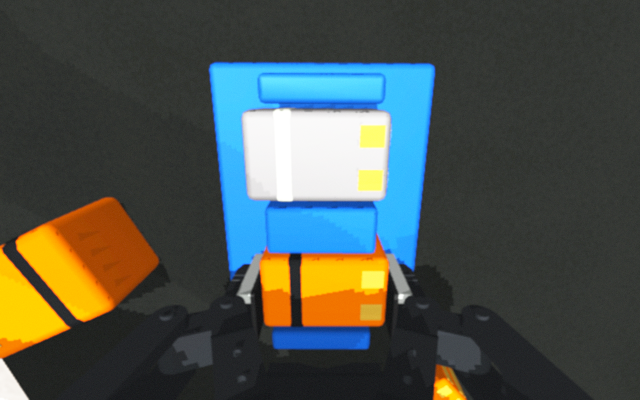

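```bash
python3 -m inch '[0.3,0,-1,0,0,0,0, 0.3,0,-3,0,0,0,0, 0.3,0,-6,0,0,0,0, 0.3,0,-10,0,0,0,0, 0.3,0,-10,0,0,0,0, 0.3,0,-10,0,0,0,0]'; python3 - <<'E'
from h import *
p,R,s=tool();print(p,s["force"],s["width"])
save("wrist","w5.png")
a,b=delta((500,0,p[2]),down(.7));print(a.round(2),b.round(1))
E
```

```text
clock: 4.75
eef_pos: [517.9, -264.5, 119.9]
tool_rot: [-1.569, -0.0, -1.773]
force: [-0.4, 0.8, -1.2]
width: 52.9
[ 517.87799927 -264.52670174  119.94435789] [-0.35555021  0.82002825 -1.2443358 ] 52.91418056831438
[-25.52  -0.1   -6.97] [  0.  -51.7  -0. ]
```

View pics/w5.png

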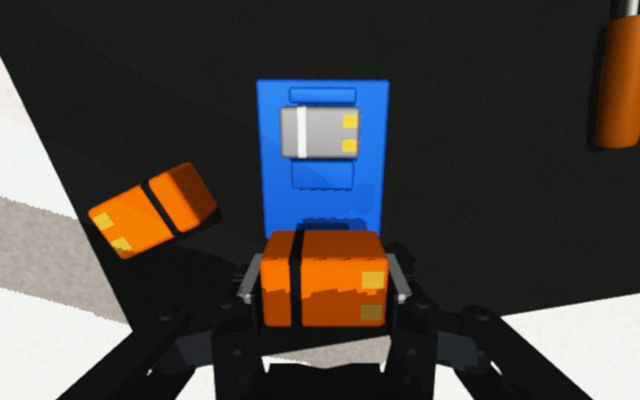

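```bash
python3 -m inch '[0.3,-25.5,0,-7,0,-52,0, 0.3,-25.5,0,-7,0,-52,0, 0.3,-25.5,0,-7,0,-52,0, 0.3,-25.5,0,-7,0,-52,0, 0.3,-25.5,0,-7,0,-52,0, 0.3,-25.5,0,-7,0,-52,0, 0.3,-25.5,0,-7,0,-52,0, 0.3,-25.5,0,-7,0,-52,0, 0.3,-25.5,0,-7,0,-52,0, 0.3,-25.5,0,-7,0,-52,0]'; python3 -m inch '[0.3,0,4,0,0,0,0, 0.3,0,7,0,0,0,0, 0.3,0,9,0,0,0,0, 0.3,0,10,0,0,0,0, 0.3,0,10.7,0,0,0,0, 0.3,0,10.9,0,0,0,0, 0.3,0,10.9,0,0,0,0]'
```

```text
clock: 5.8
eef_pos: [500.0, -2.5, 118.6]
tool_rot: [-1.572, -0.0, -0.87]
force: [0.9, 0.5, -1.0]
width: 53.2
clock: 6.5
eef_pos: [500.6, -0.8, 10.3]
tool_rot: [-1.57, -0.001, -0.866]
force: [0.2, -0.6, -1.3]
width: 53.1
```

```bash
python3 -m inch '[0.3,0,0.1,0,0,0,0, 0.3,0,0.2,0,0,0,0, 0.3,0,0.2,0,0,0,0]'; python3 -m inch '[0.3,0,0.1,0,0,0,0, 0.3,0,0.1,0,0,0,0]'
```

```text
clock: 6.8
eef_pos: [500.3, -0.6, 8.2]
tool_rot: [-1.57, -0.0, -0.865]
force: [-0.2, 0.9, -1.8]
width: 53.0
clock: 7.0
eef_pos: [500.4, -0.6, 7.6]
tool_rot: [-1.57, -0.0, -0.865]
force: [-0.3, -0.2, 6.3]
width: 52.9
```

```bash
python3 -m inch '[1,0,0,0,0,0,0, 1,0,0,0,0,0,0, 1,0,0,0,0,0,0, 1,0,0,0,0,0,0, 1,0,0,0,0,0,0, 1,0,-3,0,0,0,0, 1,0,-8,0,0,0,0, 1,0,-12,0,0,0,0, 1,0,-12,0,0,0,0, 1,0,-12,0,0,0,0]'; python3 - <<'E'
from h import *
a,b=delta((500,0,130),down(.7-np.pi/2));print(a.round(2),b.round(1))
E
```

```text
clock: 8.0
eef_pos: [500.6, -0.5, 127.7]
tool_rot: [-1.569, -0.001, -0.865]
force: [-0.3, 0.3, -0.3]
width: 85.4
[-0.07 -0.23 -0.01] [-0.1 90.3 -0. ]
```

```bash
python3 -m inch '[1,0,-3,0,0,90,0, 1,0,-3,0,0,90,0, 1,0,-3,0,0,90,0, 1,0,-3,0,0,90,0, 1,0,-3,0,0,90,0, 1,0,-3,0,0,90,0, 1,0,-3,0,0,90,0, 1,0,-3,0,0,90,0, 1,0,-3,0,0,90,0, 1,0,-3,0,0,90,0, 1,0,-3,0,0,90,0, 1,0,-3,0,0,90,0]'; python3 -m inch '[1,0,0,0,0,0,0, 1,0,0,0,0,0,0, 1,0,0,0,0,0,0]'; python3 - <<'E'
from h import *
import pickle
d=save("wrist","w6.png");pickle.dump(d,open("w6.pkl","wb"))
cv2.imwrite("pics/w6c.png",cv2.resize(d["img"][200:320,250:410,::-1],None,fx=5,fy=5,interpolation=cv2.INTER_CUBIC))
E
```

```text
clock: 9.2
eef_pos: [498.9, -0.7, 155.2]
tool_rot: [-1.572, -0.004, -2.436]
force: [-0.2, 0.8, 0.5]
width: 85.4
clock: 9.5
eef_pos: [499.9, -0.7, 156.6]
tool_rot: [-1.571, -0.0, -2.436]
force: [-0.0, -0.9, -0.6]
width: 85.2
```

View pics/w6.png

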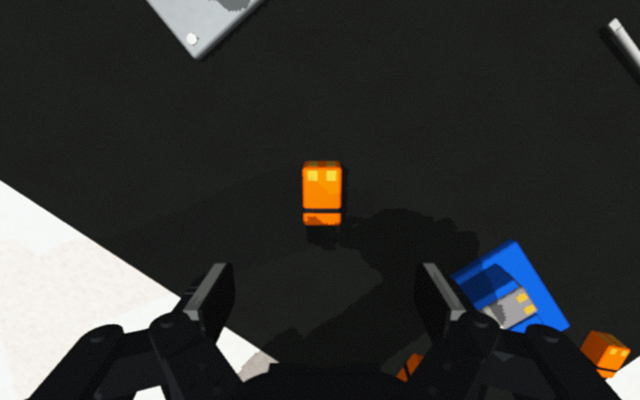

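View pics/w6c.png

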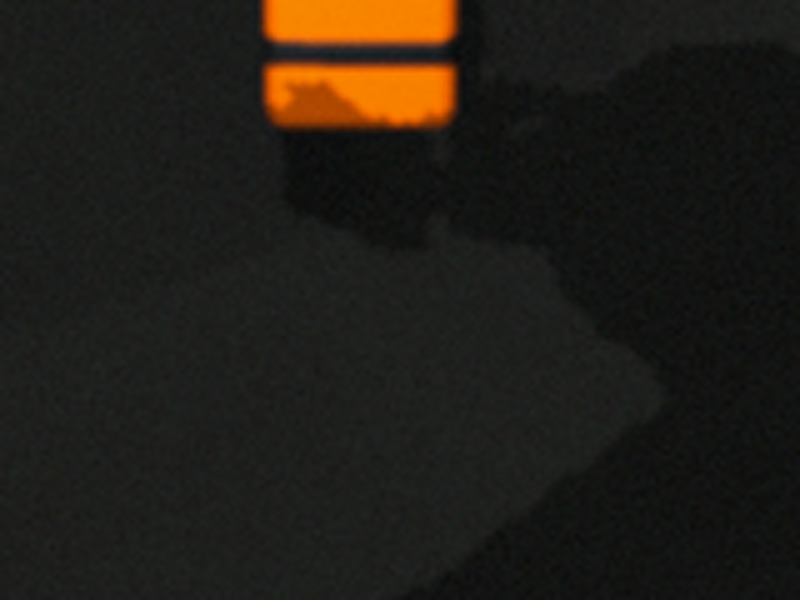

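```bash
python3 - <<'E'
from h import *
a=cv2.imread("pics/w6.png")
cv2.imwrite("pics/w6d.png",cv2.resize(a[150:240,280:370],None,fx=6,fy=6,interpolation=cv2.INTER_CUBIC))
E
```

```text
(no output)
```

View pics/w6d.png

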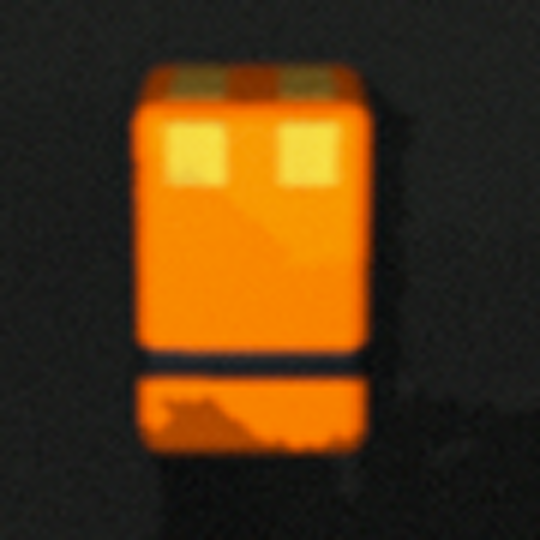

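```bash
python3 - <<'E'
from h import *
import pickle
d=pickle.load(open("w6.pkl","rb"))
uv=uncrop([(132,103),(375,103),(368,453),(138,453)],280,150,6)
q,e=fit(d,[(27,17,34),(27,-17,34),(-27,-17,34),(-27,17,34)],uv,3,[500,0,.7]);print(q,e)
a,b=delta((q[0],q[1],11),down(q[2]-np.pi/2));print(a.round(2),b.round(1))
p,R,s=tool();print(p)
E
```

```text
[499.4824104    1.28596054   0.70287862] 0.40529657544783504
[-0.09 14.58 -0.18] [0.  0.2 0. ]
[500.01887772  -0.71540487 156.75044869]
```

```bash
python3 -m inch '[1,0,4,-0.2,0,0,0, 1,0,8,-0.2,0,0,0, 1,0,11,-0.2,0,0,0, 1,0,13,-0.2,0,0,0, 1,0,14.2,-0.2,0,0,0, 1,0,14.7,-0.2,0,0,0, 1,0,14.7,-0.2,0,0,0, 1,0,14.7,-0.2,0,0,0]';python3 -m inch '[0.2,0,0,0,0,0,0, 0.2,0,0,0,0,0,0, 0.2,0,0,0,0,0,0, 0.2,0,0,0,0,0,0, 0.2,0,0,0,0,0,0, 0.2,0,0,0,0,0,0, 0.2,0,0,0,0,0,0, 0.2,0,0,0,0,0,0]'; python3 - <<'E'
from h import *
save("wrist","w7.png")
E
```

```text
clock: 10.35
eef_pos: [499.5, 0.8, 10.6]
tool_rot: [-1.57, 0.001, -2.436]
force: [-0.9, 0.1, 0.1]
width: 85.3
clock: 11.15
eef_pos: [499.0, 1.0, 10.4]
tool_rot: [-1.571, 0.001, -2.436]
force: [-2.1, 0.6, 5.7]
width: 33.3
```

View pics/w7.png

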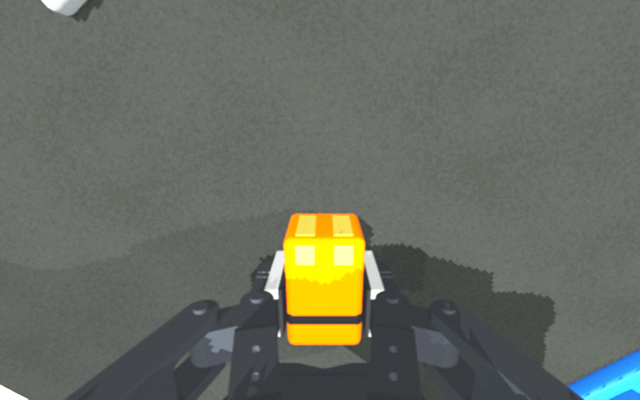

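```bash
python3 - <<'E'
from h import *
a,b=delta((572,156,160),down(1.3623-np.pi/2));print(a.round(2),b.round(1))
E
```

```text
[-15.62 -14.95  -7.07] [ -0.  -37.6  -0. ]
```

```bash
python3 -m inch '[0.2,0,-2,0,0,0,0, 0.2,0,-6,0,0,0,0, 0.2,-4,-10,-2,0,-8,0, 0.2,-8,-14,-4,0,-16,0, 0.2,-12,-15,-6,0,-24,0, 0.2,-15.6,-15,-7.1,0,-32,0, 0.2,-15.6,-15,-7.1,0,-37.6,0, 0.2,-15.6,-15,-7.1,0,-37.6,0, 0.2,-15.6,-15,-7.1,0,-37.6,0, 0.2,-15.6,-15,-7.1,0,-37.6,0, 0.2,-15.6,-15,-7.1,0,-37.6,0]'; python3 - <<'E'
from h import *
import pickle
d=save("wrist","w8.png");pickle.dump(d,open("w8.pkl","wb"));p,R,s=tool();print(p,s["tool_rot"])
E
```

```text
clock: 12.3
eef_pos: [571.1, 154.6, 159.6]
tool_rot: [-1.571, -0.001, -1.783]
force: [0.1, -0.3, -1.4]
width: 33.0
[571.20350909 154.95639862 159.70027867] [-1.57133081e+00 -6.22789033e-04 -1.78247577e+00]
```

View pics/w8.png

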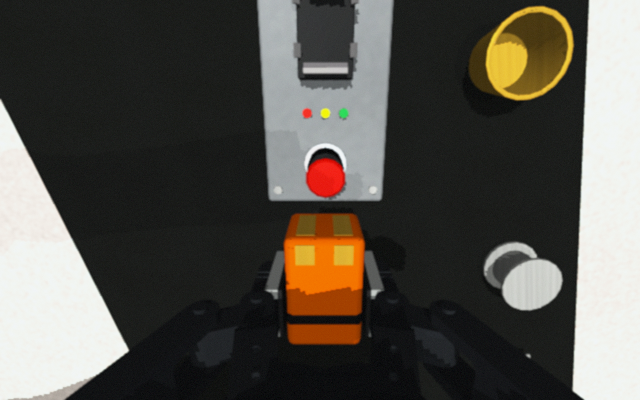

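```bash
python3 -m inch '[0.2,-4,0,0,0,0,0, 0.2,-7,0,0,0,0,0, 0.2,-8,0,0,0,0,0, 0.2,-8,0,0,0,0,0, 0.2,-8,0,0,0,0,0, 0.2,-8,0,0,0,0,0]'; python3 - <<'E'
from h import *
import pickle
d=save("wrist","w9.png");pickle.dump(d,open("w9.pkl","wb"));p,R,s=tool();print(p,s["tool_rot"])
cv2.imwrite("pics/w9a.png",cv2.resize(d["img"][0:120,250:410,::-1],None,fx=5,fy=5,interpolation=cv2.INTER_CUBIC))
cv2.imwrite("pics/w9b.png",cv2.resize(d["img"][100:220,250:410,::-1],None,fx=5,fy=5,interpolation=cv2.INTER_CUBIC))
E
```

```text
clock: 12.95
eef_pos: [588.1, 231.9, 160.0]
tool_rot: [-1.571, -0.001, -1.783]
force: [0.0, 0.1, -1.2]
width: 33.4
[588.17914098 232.15746726 160.00289423] [-1.57077610e+00 -1.04515110e-03 -1.78274121e+00]
```

View pics/w9.png

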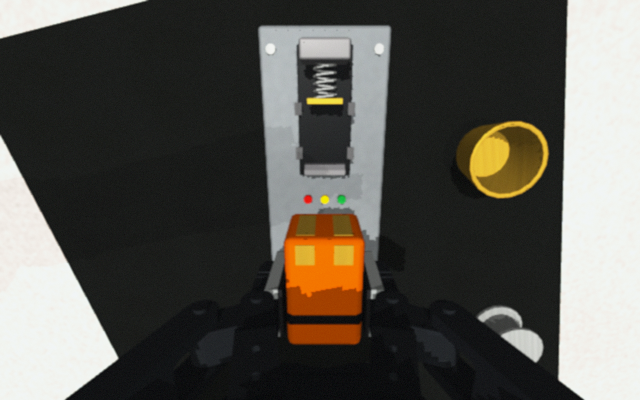

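View pics/w9a.png

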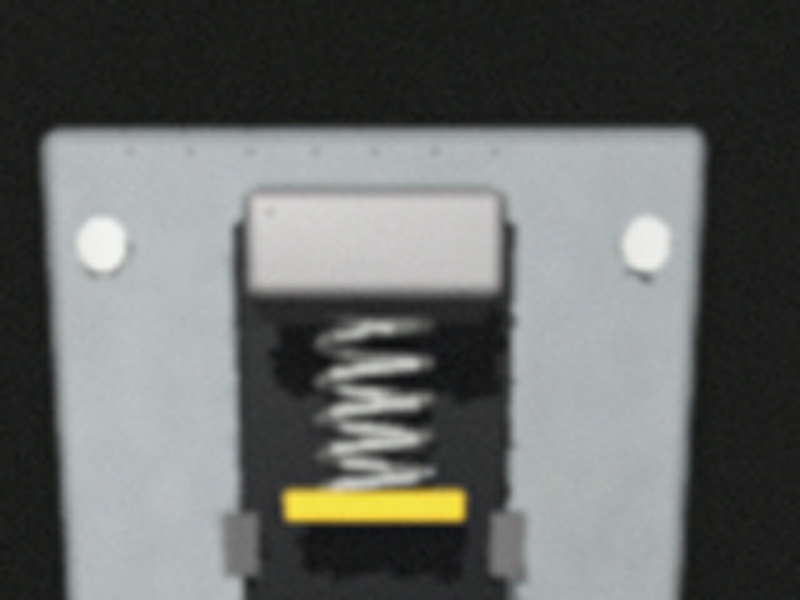

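View pics/w9b.png

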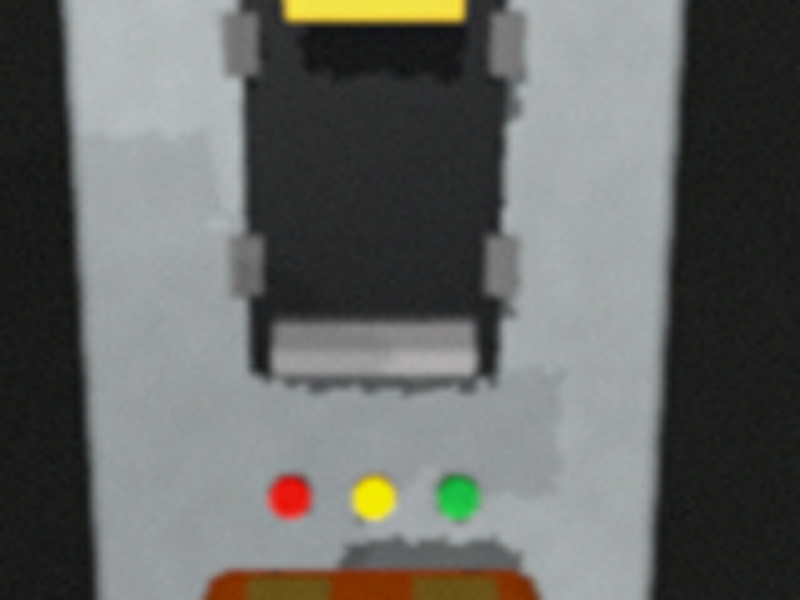

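```bash
python3 - <<'E'
from h import *
import pickle
d=pickle.load(open("w9.pkl","rb"))
A=uncrop([(44,130),(704,130),(283,522),(466,522),(250,292),(500,292)],250,0,5)
B=uncrop([(270,376),(478,376)],250,100,5)
M=[(118,55,12),(118,-55,12),(57,13,58),(57,-13,58),(86,17,64),(86,-17,64),(0,17,42),(0,-17,42)]
uv=np.r_[A,B]
q,e=fit(d,M,uv,3,[592,249,1.36]);print(q,e)
c,s_=np.cos(q[2]),np.sin(q[2]);m=np.array(M,float)
X=np.c_[q[0]+c*m[:,0]-s_*m[:,1],q[1]+s_*m[:,0]+c*m[:,1],3+m[:,2]]
print((proj(d,X)-uv).round(2).tolist())
print("bay",q[0]+35*c,q[1]+35*s_)
# held pack check
p,R,s=tool();print(p)
b=np.array([q[0]+35*c,q[1]+35*s_])
T=np.array([[c,s_],[-s_,c]])
print("TCP in bay frame",T@(p[:2]-b), "yaw err deg",np.degrees(s["tool_rot"][2]+np.pi-q[2]))
E
```

```text
[593.36351986 253.01355631   1.35810795] 1.4693297739777336
[[-1.4, -0.94], [1.36, -0.86], [0.69, -0.45], [-0.65, -0.44], [0.35, 1.45], [-0.39, 1.47], [0.65, -0.31], [-0.62, -0.32]]
bay 600.7516160254369 287.2248999731471
[588.17914098 232.15746726 160.00289423]
TCP in bay frame [-56.48050056   0.66507931] yaw err deg 0.042598995723178865
```

```bash
python3 - <<'E'
from h import *
import pickle
d=pickle.load(open("w9.pkl","rb"))
A=uncrop([(44,130),(704,130),(283,522),(466,522),(250,292),(500,292)],250,0,5)
B=uncrop([(270,376),(478,376)],250,100,5)
M=np.array([(118,55,12),(118,-55,12),(57,13,58),(57,-13,58),(86,17,64),(86,-17,64),(0,17,42),(0,-17,42)],float)
uv=np.r_[A,B]
def run(sel,pars):
    def f(q):
        c,s=np.cos(q[2]),np.sin(q[2]); m=M[sel]
        X=np.c_[q[0]+c*m[:,0]-s*m[:,1],q[1]+s*m[:,0]+c*m[:,1],3+q[3]*pars[0]+m[:,2]]
        th=q[4]*pars[1]
        dd=dict(d); Rx=Ro.from_euler('x',th,degrees=True).as_matrix(); C=-d["R"].T@d["t"]; dd["R"]=Rx@d["R"]; dd["t"]=-dd["R"]@C
        return (proj(dd,X)-uv[sel]).ravel()
    r=least_squares(f,[593,252,1.36,0,0],x_scale=[1,1,.01,1,.1]);q=r.x
    print(q.round(4),np.abs(r.fun).max().round(2),"bay",(q[:2]+35*np.array([np.cos(q[2]),np.sin(q[2])])).round(1))
a=list(range(8))
run(a,(0,0));run(a,(1,0));run(a,(1,1));run([2,3,6,7],(0,0));run([2,3],(0,0));run([6,7],(0,0));run([0,1],(0,0));run([4,5],(0,0))
E
```

```text
[593.3635 253.0136   1.3581   0.       0.    ] 1.47 bay [600.8 287.2]
[ 5.933696e+02  2.530357e+02  1.358100e+00 -4.489000e-01  0.000000e+00] 1.52 bay [600.8 287.2]
[594.6033 258.7698   1.3581   0.6245  -1.3027] 1.15 bay [602. 293.]
[593.2896 252.736    1.3582   0.       0.    ] 0.68 bay [600.7 286.9]
[593.2938 252.7169   1.3583   0.       0.    ] 0.68 bay [600.7 286.9]
[593.2955 252.7621   1.358    0.       0.    ] 0.64 bay [600.7 287. ]
[593.2822 252.3074   1.3586   0.       0.    ] 1.32 bay [600.7 286.5]
[593.6036 253.9066   1.3585   0.       0.    ] 0.33 bay [601.  288.1]
```

```bash
python3 -m inch '[0.2,-2.5,1,0.07,0,0,0, 0.2,-4.4,3,0.07,0,0,0, 0.2,-4.6,6,0.07,0,0,0, 0.2,-4.6,8,0.07,0,0,0, 0.2,-4.6,9.5,0.07,0,0,0, 0.2,-4.6,10,0.07,0,0,0, 0.2,-4.6,10,0.07,0,0,0, 0.2,-4.6,10,0.07,0,0,0, 0.2,-4.6,10,0.07,0,0,0]'; python3 - <<'E'
from h import *
import pickle
d=save("wrist","w10.png");pickle.dump(d,open("w10.pkl","wb"));p,R,s=tool();print(p,s["tool_rot"],s["force"])
d=save("scene","s10.png",(300,260,480,400),4)
E
```

```text
clock: 13.9
eef_pos: [599.3, 279.3, 61.2]
tool_rot: [-1.569, 0.001, -1.78]
force: [0.8, -0.4, -1.2]
width: 33.4
[599.13232851 279.37742201  61.03015796] [-1.56924388e+00  1.21342399e-03 -1.78000295e+00] [-0.06659839  0.25354788 -2.31123378]
```

View pics/w10.png

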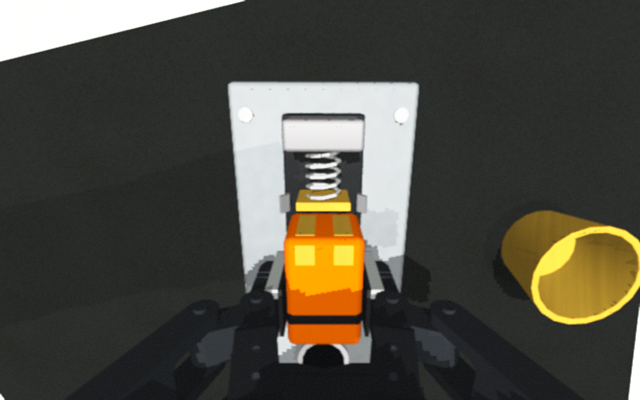

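View pics/s10.png

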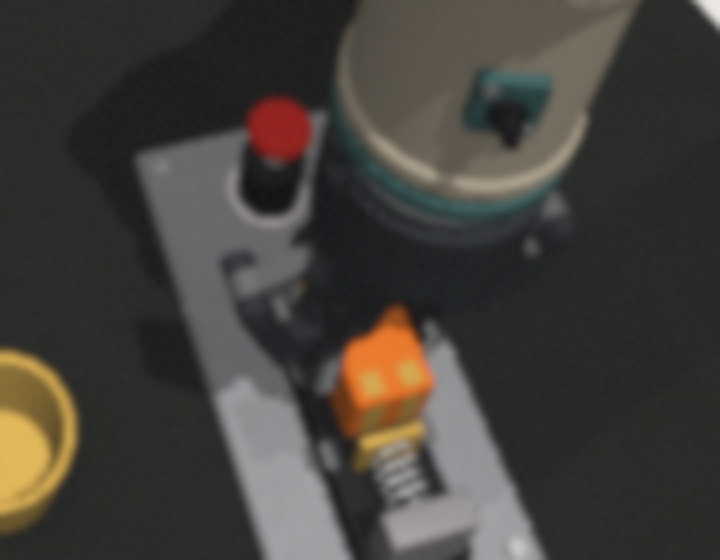

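```bash
python3 -m inch '[0.2,0,0.3,0,0,0,0, 0.2,0,0.5,0,0,0,0, 0.2,0,0.5,0,0,0,0, 0.2,-0.3,0.5,0,0,0,0, 0.2,-0.6,0.5,0,0,0,0, 0.2,-0.9,0.5,0,0,0,0, 0.2,-1.1,0.5,0,0,0,0, 0.2,-1.1,0.5,0,0,0,0, 0.2,-1.1,0.5,0,0,0,0, 0.2,-1.1,0.5,0,0,0,0]'; python3 - <<'E'
from h import *
import pickle
d=save("wrist","w11.png");pickle.dump(d,open("w11.pkl","wb"));p,R,s=tool();print(p,s["tool_rot"],s["force"])
E
```

```text
clock: 15.0
eef_pos: [600.6, 289.1, 54.8]
tool_rot: [-1.571, -0.001, -1.781]
force: [-0.3, -3.5, -1.8]
width: 32.7
[600.60155359 289.26243294  54.76393641] [-1.57093774e+00 -7.28621344e-04 -1.78045887e+00] [-0.55785029 -4.56228613 -0.46829477]
```

View pics/w11.png

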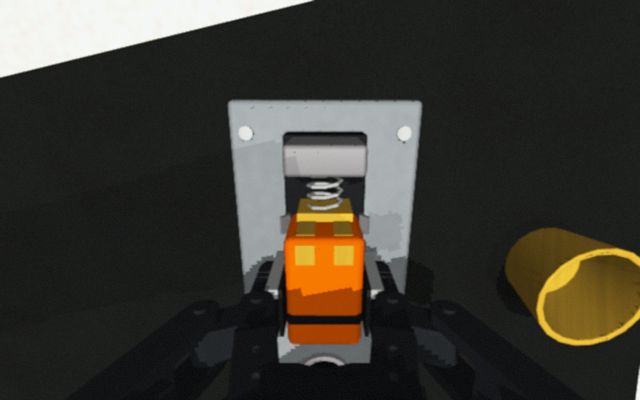

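```bash
python3 -m inch '[0.2,-0.12,0,0,0,0,0, 0.2,-0.12,0.2,0,0,0,0, 0.2,-0.12,0.4,0,0,0,0, 0.2,-0.12,0.6,0,0,0,0, 0.2,-0.12,0.7,0,0,0,0, 0.2,-0.12,0.7,0,0,0,0]'; python3 -m inch '[0.2,0,0.2,0,0,0,0, 0.2,0,0.4,0,0,0,0, 0.2,0,0.5,0,0,0,0, 0.2,0,0.5,0,0,0,0]'
```

```text
clock: 15.65
eef_pos: [601.2, 290.7, 47.8]
tool_rot: [-1.57, -0.0, -1.78]
force: [-1.8, -4.8, 0.2]
width: 33.2
clock: 16.05
eef_pos: [601.2, 290.6, 42.8]
tool_rot: [-1.57, -0.0, -1.78]
force: [-1.0, -5.6, -0.8]
width: 33.0
```

```bash
python3 -m inch '[0.2,0,0.1,0,0,0,0, 0.2,0,0.2,0,0,0,0, 0.2,0,0.2,0,0,0,0]'; python3 -m inch '[0.2,0,0.06,0,0,0,0, 0.2,0,0.06,0,0,0,0]'
```

```text
clock: 16.35
eef_pos: [601.3, 290.7, 40.9]
tool_rot: [-1.57, -0.0, -1.78]
force: [-0.8, -4.8, -0.2]
width: 32.7
clock: 16.55
eef_pos: [601.3, 290.8, 40.5]
tool_rot: [-1.57, -0.0, -1.78]
force: [-1.8, -5.3, 1.7]
width: 32.7
```

```bash
python3 -m inch '[0.2,0.1,0.04,0,0,0,0, 0.2,0.2,0.04,0,0,0,0, 0.2,0.3,0.04,0,0,0,0, 0.2,0.3,0.04,0,0,0,0]'; python3 -m inch '[0.2,0.06,0,0,0,0,0, 0.2,0.06,0,0,0,0,0]'
```

```text
clock: 16.95
eef_pos: [601.0, 289.5, 40.5]
tool_rot: [-1.569, 0.002, -1.779]
force: [0.4, 0.1, 4.8]
width: 33.2
clock: 17.15
eef_pos: [600.9, 288.8, 40.5]
tool_rot: [-1.569, 0.002, -1.779]
force: [0.4, -0.1, 4.9]
width: 33.1
```

```bash
python3 -m inch '[0.7,0,0,0,0,0,0, 0.7,0,0,0,0,0,0, 0.7,0,0,0,0,0,0, 0.7,0,0,0,0,0,0, 0.7,0,-1,0,0,0,0, 0.7,0,-4,0,0,0,0, 0.7,0,-8,0,0,0,0, 0.7,0,-11,0,0,0,0, 0.7,0,-11,0,0,0,0, 0.7,0,-11,0,0,0,0]'; python3 - <<'E'
from h import *
import pickle
d=save("wrist","w12.png");pickle.dump(d,open("w12.pkl","wb"));p,R,s=tool();print(p,s["tool_rot"],s["force"])
cv2.imwrite("pics/w12c.png",cv2.resize(d["img"][120:290,250:400,::-1],None,fx=3.5,fy=3.5,interpolation=cv2.INTER_CUBIC))
d=save("scene","s12.png",(300,260,480,400),4)
E
```

```text
clock: 18.15
eef_pos: [600.5, 287.9, 151.2]
tool_rot: [-1.569, 0.002, -1.78]
force: [0.2, 0.7, 0.0]
width: 59.6
[599.6843296  287.67477411 149.88765786] [-1.57143293e+00  1.44983539e-04 -1.77982838e+00] [-0.38018906  0.25788504 -0.78486246]
```

View pics/w12.png

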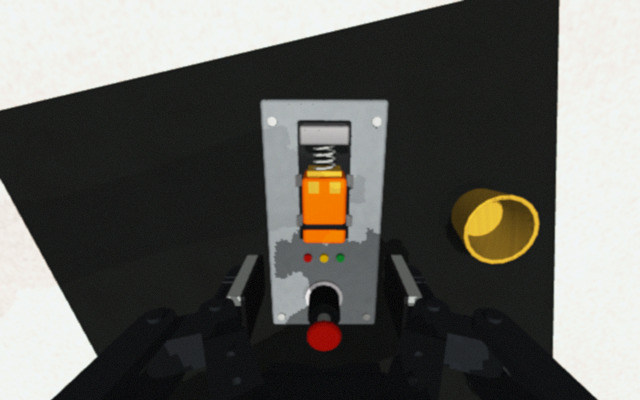

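View pics/w12c.png

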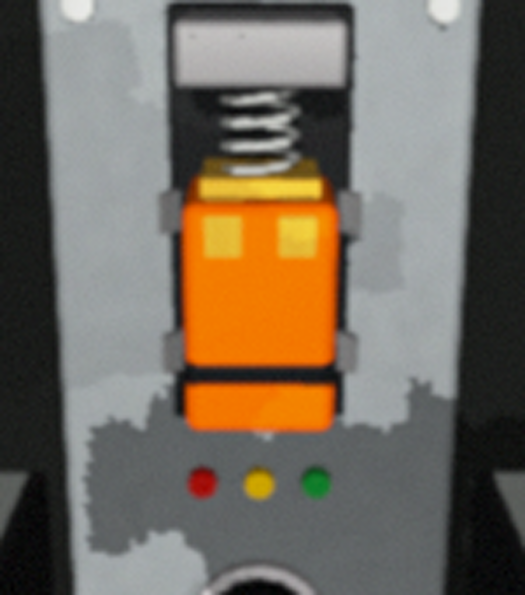

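View pics/s12.png

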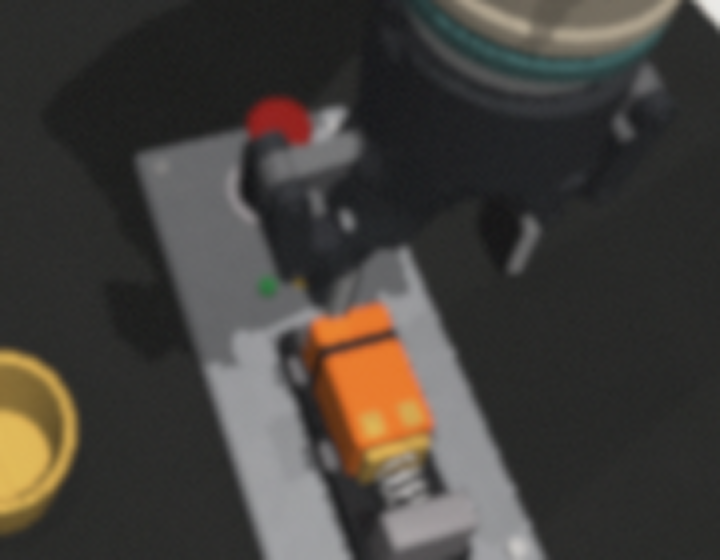

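```bash
python3 - <<'E'
from h import *
import pickle
d=pickle.load(open("w12.pkl","rb"))
uv=uncrop([(181,203),(341,203),(336,431),(185,431)],250,120,3.5)
M=[(27,17,34),(27,-17,34),(-27,-17,34),(-27,17,34)]
for z in (33,39,45): print(z,fit(d,M,uv,z,[600,287,1.36]))
m=np.array(M,float)
def f(q):
    Rr=Ro.from_euler('zy',[q[2],q[4]]).as_matrix(); X=m@Rr.T+[q[0],q[1],q[3]]; return (proj(d,X)-uv).ravel()
r=least_squares(f,[600,287,1.36,33,0],x_scale=[1,1,.01,1,.01]);print(r.x,np.degrees(r.x[4]),np.abs(r.fun).max())
# tester from same image: LED? housing near edge
h=uncrop([(176,87),(347,87)],250,120,3.5)
X=ray(d,h,67);print(X.mean(0)); 
p=np.array(fit(d,M,uv,33,[600,287,1.36])[0][:2]); print("pack-housing dist (exp 51):",np.linalg.norm(X.mean(0)[:2]-p))
E
```

```text
33 (array([600.960621  , 287.64774605,   1.35962309]), np.float64(0.5404535536142134))
39 (array([601.35657382, 289.60098969,   1.3596378 ]), np.float64(1.5062100102184104))
45 (array([601.75156468, 291.54958433,   1.3596534 ]), np.float64(2.5292097903029287))
[ 6.01123817e+02  2.87040256e+02  1.36036611e+00  3.11427827e+01
 -8.67422451e-03] -0.4969964549269974 0.4798176839407233
[611.73217532 337.58840433  67.        ]
pack-housing dist (exp 51): 51.089096017318745
```

```bash
python3 - <<'E'
from h import *
p,R,s=tool();print(p)
a,b=delta((578,180,100),R);print(a.round(2),b.round(1))
E
```

```text
[599.27670155 287.54899421 149.10483   ]
[10.96  4.92  0.16] [0. 0. 0.]
```

```bash
python3 -m inch '[0,4,0,0.1,0,0,0, 0,8,0,0.1,0,0,0, 0,10.5,0,0.1,0,0,0, 0,11,1,0.1,0,0,0, 0,11,3,0.1,0,0,0, 0,11,5,0.1,0,0,0, 0,11,5,0.1,0,0,0, 0,11,5,0.1,0,0,0, 0,11,5,0.1,0,0,0]'; python3 - <<'E'
from h import *
p,R,s=tool();print(p,s["width"])
save("wrist","w13.png")
d=save("scene","s13.png",(300,240,480,380),4)
E
```

```text
clock: 19.15
eef_pos: [578.8, 180.2, 100.2]
tool_rot: [-1.57, 0.0, -1.779]
force: [0.0, -0.5, 0.7]
width: -0.1
[578.79926473 180.2489196  100.22613058] -0.1273932146286909
```

View pics/w13.png

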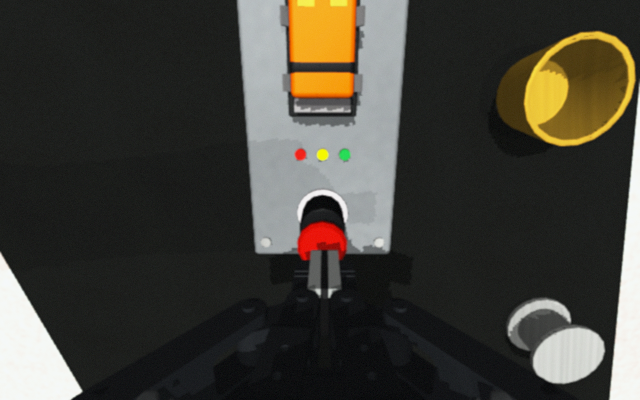

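View pics/s13.png

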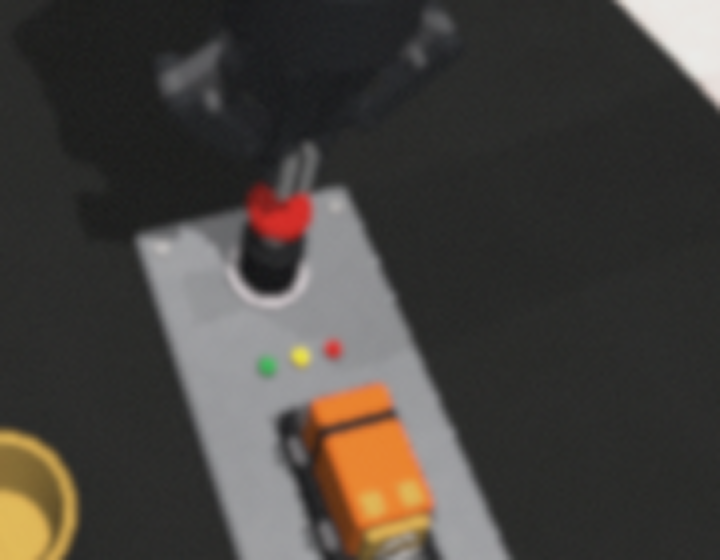

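```bash
python3 -m inch '[0,0,1,0,0,0,0, 0,0,2,0,0,0,0, 0,0,2.6,0,0,0,0, 0,0,3,0,0,0,0, 0,0,3.3,0,0,0,0, 0,0,3.5,0,0,0,0, 0,0,3.5,0,0,0,0]'; python3 -m inch '[0,0,0.1,0,0,0,0, 0,0,0.2,0,0,0,0, 0,0,0.2,0,0,0,0]'
```

```text
clock: 19.95
eef_pos: [578.1, 179.9, 65.1]
tool_rot: [-1.572, 0.0, -1.78]
force: [-2.8, -0.5, 8.5]
width: 0.2
clock: 20.25
eef_pos: [578.1, 179.9, 63.5]
tool_rot: [-1.571, 0.001, -1.78]
force: [-2.1, -0.4, 10.3]
width: -0.1
```

```bash
python3 -m inch '[0,0,0.07,0,0,0,0, 0,0,0.1,0,0,0,0, 0,0,0.1,0,0,0,0]'; python3 -m inch '[0,0,0.05,0,0,0,0, 0,0,0.05,0,0,0,0]'
```

```text
clock: 20.55
eef_pos: [578.1, 179.9, 63.1]
tool_rot: [-1.571, 0.001, -1.78]
force: [-3.8, -0.5, 12.6]
width: 0.1
clock: 20.75
eef_pos: [578.1, 179.9, 63.0]
tool_rot: [-1.571, 0.001, -1.78]
force: [-4.1, -0.1, 17.2]
width: 0.3
```

At the hard stop (17 N, no more travel). Hold for over a second, then rise.

```bash
python3 -m inch '[0,0,0.03,0,0,0,0, 0,0,0.03,0,0,0,0, 0,0,0.03,0,0,0,0, 0,0,0.03,0,0,0,0, 0,0,0.03,0,0,0,0, 0,0,0.03,0,0,0,0, 0,0,0.03,0,0,0,0, 0,0,0.03,0,0,0,0, 0,0,0.03,0,0,0,0, 0,0,0.03,0,0,0,0, 0,0,0.03,0,0,0,0, 0,0,0.03,0,0,0,0]'; python3 - <<'E'
from h import *
save("scene","s14.png",(300,240,480,380),4)
E
python3 -m inch '[0,0,0,0,0,0,0, 0,0,0,0,0,0,0, 0,0,-0.5,0,0,0,0, 0,0,-1,0,0,0,0, 0,0,-1.7,0,0,0,0, 0,0,-3,0,0,0,0, 0,0,-6,0,0,0,0, 0,0,-10,0,0,0,0, 0,0,-13,0,0,0,0, 0,0,-13,0,0,0,0, 0,0,-13,0,0,0,0]'; python3 - <<'E'
from h import *
save("wrist","w15.png")
save("scene","s15.png")
save("top","t15.png",(130,80,510,330),2)
E
```

```text
clock: 21.95
eef_pos: [578.1, 179.9, 63.0]
tool_rot: [-1.571, 0.001, -1.78]
force: [-4.6, -0.4, 19.1]
width: 0.0
clock: 23.1
eef_pos: [578.4, 179.9, 191.7]
tool_rot: [-1.57, 0.001, -1.78]
force: [-0.4, -0.0, -1.3]
width: 0.3
```

View pics/s14.png

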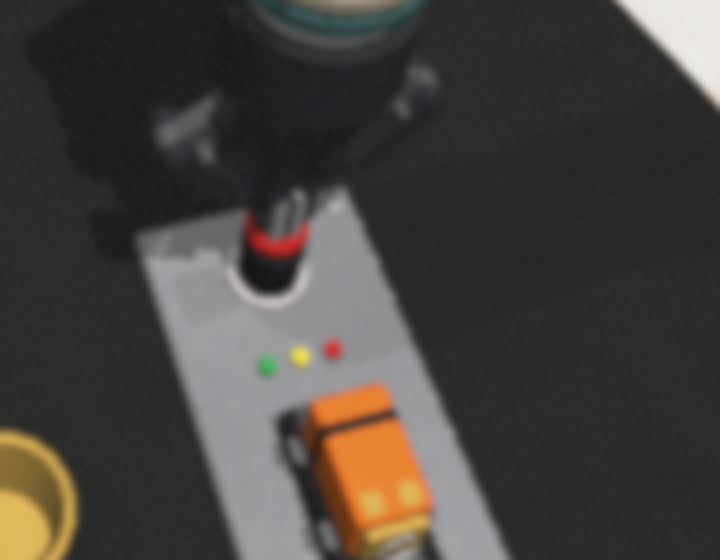

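View pics/w15.png

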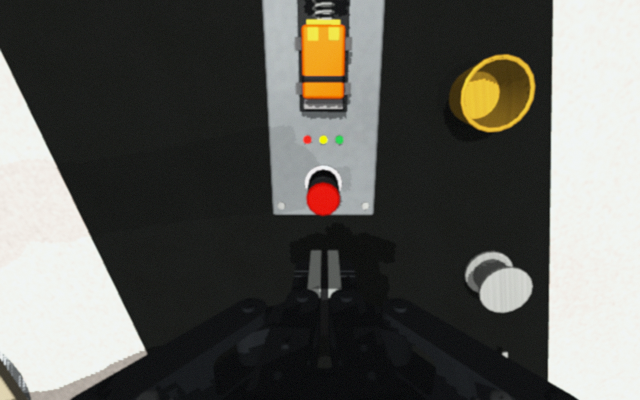

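View pics/s15.png

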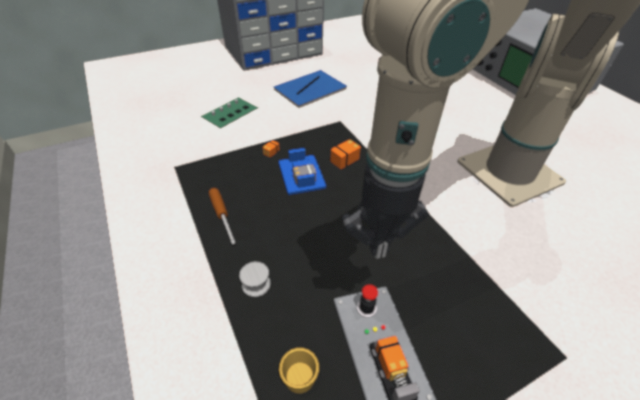

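View pics/t15.png

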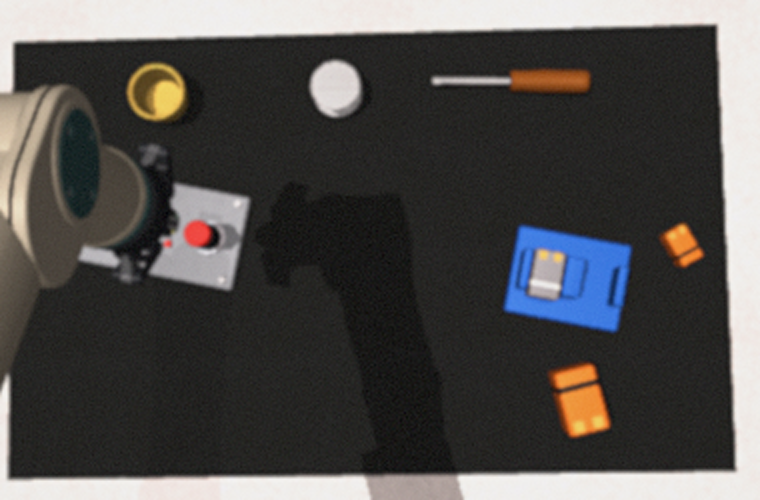

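The pictures show the pack seated in the bay with the stop wall visible behind it. The plunger head is back up and the other items haven't moved, so I'm handing in.

```bash
python3 -c "
from cell import finish_job
print(finish_job())"
```

```text
the job is handed in; nothing more can be done
None
```

The job is done and handed in at about 23 s of the 67 s allowed; no verdict was reported.

- **Transfer:** I took the orange pack by its ends from the rack, laid it flat on the mat, let go, and took it again by its long sides.
- **Loading:** I pushed it against the spring contact, lowered it behind the stop wall, slid it back to the wall and let go.
- **Plunger:** I pressed it to its hard stop and held it there for over a second. The finger tips stopped at 63.0 mm, the stop's height, with the force rising to 19 N. I then let it spring back up.

**Last checks:** A fit to the wrist picture after release, before the plunger press, put the pack level to about 0.5° at floor height. It was 51.1 mm from the spring housing, where 51 mm is expected. The final pictures show the pack still seated, the plunger up, and the spare, the look-alikes and the loose things not visibly moved. The gripper is clear of everything.

**Disagreements:** The top and wrist cameras differed by about 3 mm on the rack and 3.5 mm on the bay. I took the mean for the rack and the wrist view for the bay. The pack also met the stop wall about 2 mm farther along than I had estimated, but the picture after release agreed with the seated position.

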